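# Prove the trip, then hold a lamp cap at half turn

### The job

Prove the trip on the lamp test bench: press the test button so that the lever drops, then lift the lever back up so that it stays. Then set the bayonet lamp cap fully home in the socket and twist it clockwise (seen from above) only to half turn, its grip bar in line with the two upright fins on the collar and never as far as the lock click. Finish still gripping the cap and holding it there against the spring; leave everything else on the counter where it lies.

Things in the scene. Friction and masses are not known exactly. Their poses are not given: they have to be found in the camera images.
- trip_unit: fixed trip unit: grey box 90 (x) x 160 (y) x 70 high on a thin 110 x 180 plate; origin under its centre, its front is its own -x. On top, on its -y side, a black block 40 x 36 rising to 94 above the counter carries the test button; on its +y side stands the trip lever
- button_top (a point): centre of the top face of the test button: round steel button 26 dia, top 106 above the counter, presses straight down
- test_button (a joint): test button travel, 0 = out, 0.006 m = fully in; spring about 5 N at full travel. From about 0.004 m it tips the lever over; pushing it fully in does so surely
- trip_lever (a joint): trip lever angle: 0 = up (set; the lever leans 15 degrees back, to the unit's +x, from the vertical and stays by its own weight), 1.83 rad = dropped (level, pointing to the unit's -x). Falls on to whichever side of the vertical (0.26 rad) it is on; only its light weight (about 70 g) resists
- lever_tip (a point): centre of the lever's grip: a black cylinder 24 long along the unit's y, 18 dia, 75 from the hinge axis (the bar to it is 9 dia); moves with the lever. When dropped it is 84 above the counter, 30 in front of the box, free all round
- lever_hinge (a point): point on the lever's hinge axis (axis along the unit's y), 84 above the counter, in the plane in which the grip's middle swings, 45 to the unit's +y of its centre; the button is 45 to its -y
- socket: fixed lamp socket: dark round collar 110 dia, top 58 above the counter, on a round flange 132 dia, 6 thick; origin under its centre on the counter. Bore 56 dia, two entry slots 14 wide at its own +x and -x, out to 40 from the axis. The cap enters with bar and lugs along the socket's x, either way round. Under the 8 thick lip a brass carrier with keyways takes the lugs and turns with them
- seat (a point): centre of the socket's inner floor, 40 above the counter (18 below the collar's top): the cap's origin comes here when fully home; axes as the socket's
- carrier (a joint): turn of the sprung carrier inside the socket, clockwise from above positive, 0 = entry slots, 1.40 = locked stop. A spring (0.016 N m at 0 plus 0.08 N m per rad) turns it and the cap back towards 0 when let go. The lock click lies between 1.0 and 1.2 rad. The lugs have some play in it: the cap is turned about 0.08 rad more than this value
- half_fins: the two upright steel halfway fins on the collar's top, 10 long x 4 wide x 14 high at 48 from the axis, one each side; origin under the socket's centre, its x axis is the line through both fins (0.70 rad clockwise from the socket's x). Two low round studs another 0.70 rad further on mark the locked position
- cap: loose bayonet lamp cap, 135 to 245 g, 58 high, upright on the counter; origin underside centre. Brass skirt 51 dia, 20 high, with two lugs at its own +x and -x (9 wide, 8 high from the underside, out to 34 from the axis); then a disc 72 dia from 20 to 26 above the origin; on top an upright grip bar along its x, 60 long, 16 thick (y), from 26 to 58 high. Same either way round
- canister: bystander: dented tin screw-top canister, 90 dia x 115 high, upright; origin under its centre
- gel_frame_a: bystander: round flat steel gel frame (ring 160 outer dia, 5 thick) between robot and socket; origin underside centre
- gel_frame_b: bystander: second round steel gel frame, same size, beyond the socket; origin underside centre
- wheel_segment: bystander: red plastic colour-wheel segment, flat fan about 100 x 90 x 4; origin on its underside
- safety_clip: bystander: chrome safety clip, flat loop about 85 x 50 x 10; origin near its centre on the underside
- wrench: bystander: steel wrench 180 long lying flat; origin underside middle
Not all that is in view belongs to the job. Several things look just like the cap: the one meant starts nearest to the robot's base.

How it is judged:
By the outcome, as a careful person would: the job done as asked, in the order asked, and still so for the second after the job is handed in, while the arm keeps its last pose, push and grip.
It also fails if it takes over 61 s, if anything falls off the work surface, if the arm or the gripper's body presses on something with over 40 N, if the wrist force passes 120 N, or if a joint passes its speed limit or range.

### The arm

A 6-joint arm with a two-finger parallel gripper is mounted at the origin on the work surface. World frame = base frame: x ahead of the robot, y to its left, z up, the work surface at z = 0. Lengths are in m, angles in rad, forces in N, time in s.
With the tool pointing down it reaches from about 0.25 to 0.85 m from the base axis. Payload 12.5 kg.
Tool frame: the origin (TCP) lies at the very end of the fingers, on their centre line; the grasp point (between the pads) lies r.grip_depth behind it (r.grip_depth is the distance from the TCP to the grasp point, in m); z points along the fingers, y is the line along which they close (so a half turn about z gives the same grasp; the last joint's range is limited). The gripper opens to 93 mm and grips with 3 to 60 N. Pads are 15 mm wide; open, the fingers measure 128 mm over their backs; the gripper's body (75 mm by 188 mm) begins 65 mm behind the grasp point.
Start: joints at [1.238, 0.351, 1.652, -0, 1.139, -0.085], TCP at [0.135, 0.533, 0.219] pointing down, gripper open.
Joint ranges: [-2.75, 2.75], [-0.79, 2.1], [0.01, 2.65], [-1.57, 4.71], [0.07, 3.14], [-2.87, 2.87]. Speed limits (rad/s): [2.22, 2.22, 2.79, 3.14, 3.14, 3.14].

### API

Orientations are given as a unit quaternion [w, x, y, z].
In Python, from cell import r, camera, camera_params, workorder gives the robot as it stands. The module is installed in compiled form; this text tells all that it offers.
- The arm moves only by the tool servo_tool, never from a script. Its argument "commands" is a list of rows, each a list of 3 entries, a list of its own where there are three numbers: the opening, from -1 (shut) to 1 (fully open), so that 0 is half open, then the shift along the tool's x, y, z in mm, then the turn about the tool's z in degrees. In form: [[jaw, [dx, dy, dz], turn], ...]. A call has 1 to 8 rows; each row shifts and turns the commanded pose from where the row before left it, along the tool's axes as they then stand; what a row does not reach is not made up. A row lasts 1/8 s, in which the tool goes at most 62.5 mm and 10.7 degrees, less where a joint would pass 70% of its speed; a pose out of reach is approached as far as the arm can. A call is refused whole if a number of a shift passes 62.5 or a number of a turn 10.7, either way. A call with a gripper value outside its range is refused whole. The fingers move at their own pace and stop on an object; "grip_force" is the grip in N (left out, the last holds). Time passes only in rows, so rows that do not move let the fingers close. It gives the time, the measured TCP pose, the force, the opening and the grip force at its end, in the units of the state.
- r.sense(): the state, without advancing time (a new reading comes with each control period).
- camera(name): name is "scene" or "top" or "wrist"; returns the picture (400x640x3 uint8, blue, green, red); there is no depth.
- camera_params(name): a dict with "fx", "fy", "cx", "cy" (pixels), "T" (4x4, takes a point from camera to world coordinates); the wrist camera has in their place "T_tool_cam" (4x4, takes a point from camera to tool coordinates, whose origin is the TCP and whose axes are the flange's). Camera axes: x right, y up, looking along -z (the intrinsics and any distortion apply to the point x, -y, -z); pixel columns grow to the right and rows downward; lengths in m; the calibration is good to about 2 mm. A picture is of the moment at which its call begins: read the wrist's pose just before it. camera_params takes no time and is no camera call.
- workorder.hand_in(): hands the job in; it is judged then, once.
The state is a dict: "time_s": time; "joints": joint angles; "qvel": joint speeds; "tau": joint torques, N m; "tool_pos": TCP position; "ee_rot": TCP orientation; "force": force on the tool from outside, world axes, zero at the start; "ft_torque": the same for the moment, N m; "opening": finger opening in m; "grasp_force": force on a finger pad.
Only numpy, scipy, OpenCV 4.12 (cv2) and the standard library are available. Lean on these libraries where they do the work, as an engineer would, in place of code of your own. Each camera call takes 0.05 s, during which the arm holds its last target. There are 200 camera calls.

## Working session

There is one attempt and no reset: what is moved stays moved. The work goes in short steps, Python scripts to look and compute and a tool call to move; the robot and the scene stay as the last step left them, time stands still between calls to the robot, and variables do not carry over. Pictures are saved under pics/ and viewed, at most 10 in all, crops included, and the job is handed in when it is done.

Besides the shell and the picture viewer there is one more tool, called after "Request:" in YAML: its name, and indented under it one key for each argument. servo_tool: Moves the arm, as the interface text tells. Its arguments: {"type":"object","properties":{"commands":{"type":"array"},"grip_force":{"type":"number"}},"required":["commands"]}

```bash
mkdir -p pics; python3 - <<'E'
from cell import r,camera,camera_params
import cv2,numpy as np
np.set_printoptions(precision=4,suppress=True)
s=r.sense();print(s['time_s'],s['tool_pos'],s['ee_rot'],s['opening'],r.grip_depth)
for n in("scene","top"):
    cv2.imwrite(f'pics/{n}0.png',camera(n))
for n in("scene","top","wrist"):
    print(n,camera_params(n))
E
```

```text
0.0 [0.1348 0.5329 0.2181] [-0.0001  0.1236  0.9923 -0.0006] 0.09333829717443644 0.0188
scene {'fx': 506.85947734005657, 'fy': 506.85947734005657, 'cx': 318.9200297925028, 'cy': 194.77758484073237, 'T': array([[ 0.8875, -0.3429,  0.3079,  0.9078],
       [ 0.4607,  0.6757, -0.5755, -0.6058],
       [-0.0107,  0.6526,  0.7576,  1.0455],
       [ 0.    ,  0.    ,  0.    ,  1.    ]])}
top {'fx': 487.672010778579, 'fy': 487.672010778579, 'cx': 312.06325733171474, 'cy': 197.6284928980928, 'T': array([[-0.0075,  0.9805, -0.1962,  0.3088],
       [-0.9997, -0.0032,  0.0225,  0.0906],
       [ 0.0214,  0.1963,  0.9803,  1.2897],
       [ 0.    ,  0.    ,  0.    ,  1.    ]])}
wrist {'fx': 319.95120343693236, 'fy': 319.95120343693236, 'cx': 323.2699228916886, 'cy': 194.31336514265874, 'T_tool_cam': array([[-0.0003,  0.9561,  0.293 ,  0.0824],
       [ 1.    ,  0.0001,  0.0005, -0.0006],
       [ 0.0004,  0.293 , -0.9561, -0.1667],
       [ 0.    ,  0.    ,  0.    ,  1.    ]])}
```

View pics/top0.png

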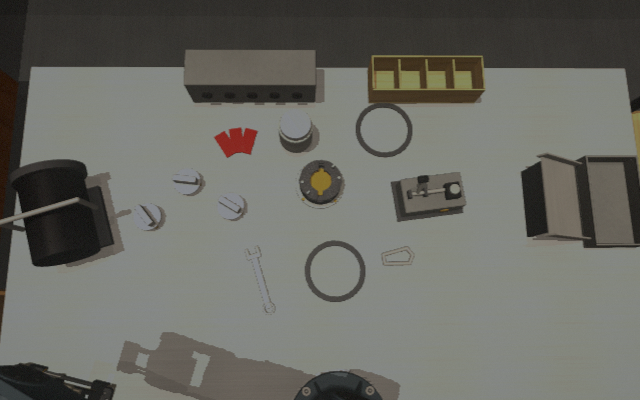

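View pics/scene0.png

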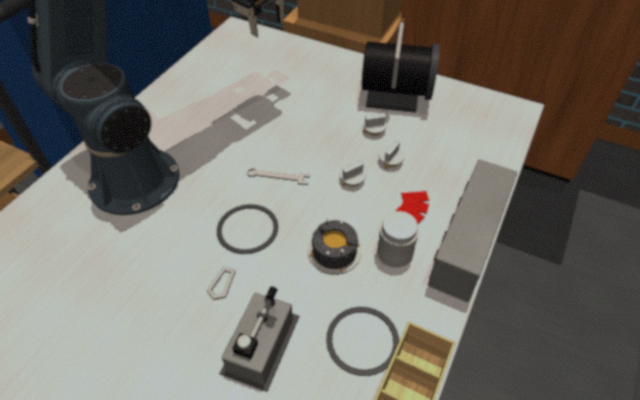

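```bash
cat > h.py <<'E'
import numpy as np,cv2
from scipy.spatial.transform import Rotation as R
from cell import r,camera,camera_params
np.set_printoptions(precision=4,suppress=True)
def quat(q): return R.from_quat([q[1],q[2],q[3],q[0]])
def camT(n,s=None):
    p=camera_params(n)
    if n!='wrist': return p,np.array(p['T'])
    s=s or r.sense(); M=np.eye(4); M[:3,:3]=quat(s['ee_rot']).as_matrix(); M[:3,3]=s['tool_pos']
    return p,M@np.array(p['T_tool_cam'])
def p2w(n,u,v,z,T=None):
    p,T0=camT(n) if T is None else (camera_params(n),T)
    d=T0[:3,:3]@np.array([(u-p['cx'])/p['fx'],-(v-p['cy'])/p['fy'],-1]); o=T0[:3,3]
    return o+d*(z-o[2])/d[2]
def w2p(n,P,T=None):
    p,T0=camT(n) if T is None else (camera_params(n),T)
    c=T0[:3,:3].T@(np.array(P)-T0[:3,3]); return np.array([p['cx']+p['fx']*c[0]/-c[2],p['cy']-p['fy']*c[1]/-c[2]])
E
python3 - <<'E'
from h import *
for n,u,v,z in [('capA',187,181,.04),('capB',147,216,.04),('capC',231,206,.04),('sock',321,182,.058),('btn',455,190,.106),('grip',423,180,.156),('canister',296,124,.115),('frame_a',335,271,.0),('frame_b',384,130,0)]:
    P=p2w('top',u,v,z);print(n,P,np.hypot(*P[:2]))
im=cv2.imread('pics/top0.png')
a=cv2.resize(im[160:240,120:260],None,fx=4,fy=4,interpolation=2)
b=cv2.resize(im[150:215,285:355],None,fx=4,fy=4,interpolation=2)
c=cv2.resize(im[165:230,385:475],None,fx=4,fy=4,interpolation=2)
o=np.zeros((580,640,3),np.uint8);o[:320,:560]=a;o[320:,:280]=b;o[320:,280:640]=c
cv2.imwrite('pics/crop.png',o)
E
```

```text
capA [0.6043 0.3889 0.04  ] 0.7186553738668177
capB [0.512  0.4875 0.04  ] 0.7069369221739363
capC [0.5374 0.2725 0.04  ] 0.602536062633442
sock [0.5965 0.0388 0.058 ] 0.5977962279611394
btn [ 0.564  -0.2941  0.106 ] 0.6360534696635434
grip [ 0.578  -0.2022  0.156 ] 0.6122914457931465
canister [0.7341 0.1029 0.115 ] 0.7412722834860991
frame_a [0.3705 0.0023 0.    ] 0.3705369385171424
frame_b [ 0.7582 -0.1408  0.    ] 0.7711917927317448
```

View pics/crop.png

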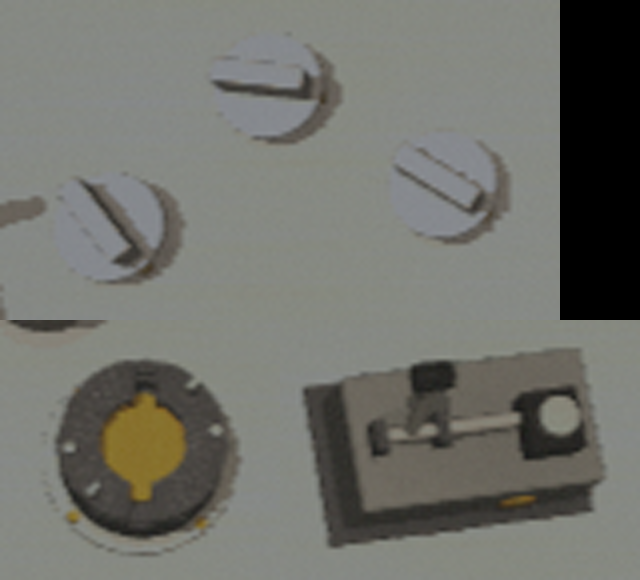

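Three look-alike caps: A (187,181), B (147,216) and C (231,206), at 0.72, 0.71 and 0.60 m from the base. C is the nearest, so it is the one meant, and the crop shows it is a plain cap with a bar. The socket slots run up/down in the picture at (321,165) and (320,194), with the fins at (333,166) and (308,192). The button is at (455,190) and the lever stands up at (423,180).

```bash
cat >> h.py <<'E'
def rel(target,yaw_deg,s=None):
    "shift in tool axes (after turning) & turn to get tool x at yaw_deg, TCP at target"
    s=s or r.sense(); m=quat(s['ee_rot']).as_matrix(); y0=np.degrees(np.arctan2(m[1,0],m[0,0]))
    turn=-((yaw_deg-y0+180)%360-180); c,sn=np.cos(np.radians(yaw_deg)),np.sin(np.radians(yaw_deg))
    M=np.array([[c,sn,0],[sn,-c,0],[0,0,-1]]).T
    d=np.array(target)-s['tool_pos']
    print('yaw',y0.round(2),'turn',round(turn,2),'after turn mm',(M.T@d*1000).round(1),'tilt',m[:,2])
E
python3 - <<'E'
from h import *
a=p2w('top',410,194.25,.084);b=p2w('top',425,193,.084);print(a,b)
for u,v in((465.9,186.7),(399,192)):pass
print(p2w('top',385+63/4,165+58/4,.07),p2w('top',385+298/4,165+30/4,.07),p2w('top',385+85/4,165+188/4,.07),p2w('top',385+322/4,165+160/4,.07))
for p in((231,206),):pass
e1=p2w('top',120+397/4,160+158/4,.058);e2=p2w('top',120+478/4,160+198/4,.058);print('capbar',e1,e2,np.degrees(np.arctan2(*(e1-e2)[1::-1])))
e1=p2w('top',333.5,165.75,.072);e2=p2w('top',307.75,192.5,.072);print('fins',e1,e2,(e1+e2)/2,np.degrees(np.arctan2(*(e1-e2)[1::-1])))
rel([.53,-.24,.27],187)
E
```

```text
[ 0.558  -0.1857  0.084 ] [ 0.5611 -0.2241  0.084 ]
[ 0.5998 -0.1667  0.07  ] [ 0.6181 -0.3206  0.07  ] [ 0.5148 -0.1771  0.07  ] [ 0.5323 -0.3303  0.07  ]
capbar [0.5511 0.3003 0.058 ] [0.5249 0.248  0.058 ] 63.38587025807016
fins [0.6363 0.0066 0.072 ] [0.5658 0.0735 0.072 ] [0.6011 0.0401 0.072 ] -43.54433332193007
yaw 165.8 turn -21.2 after turn mm [-298.1 -815.3  -51.8] tilt [-0.0003 -0.001  -1.    ]
```

Request:
servo_tool:
  commands:
    - [-1,[0,0,-20],-10.6]
    - [-1,[-10,-30,-20],-10.6]
    - [-1,[-21,-58,-12],0]
    - [-1,[-21,-58,0],0]
    - [-1,[-21,-58,0],0]
    - [-1,[-21,-58,0],0]
    - [-1,[-21,-58,0],0]
    - [-1,[-21,-58,0],0]
  grip_force: 5

```text
time_s: 1.1
tool_pos: [0.3107, 0.1711, 0.2706]
ee_rot: [0.0, -0.061, 0.998, 0.0]
force: [1.2, 1.5, 0.0]
opening: 0.0175
grasp_force: 0.0
```

Request:
servo_tool:
  commands:
    - [-1,[-21,-58,0],0]
    - [-1,[-21,-58,0],0]
    - [-1,[-21,-58,0],0]
    - [-1,[-21,-58,0],0]
    - [-1,[-21,-58,0],0]
    - [-1,[-21,-58,0],0]
    - [-1,[-21,-58,0],0]
    - [-1,[-15,-40,0],0]

```text
time_s: 2.1
tool_pos: [0.5259, -0.2524, 0.2699]
ee_rot: [-0.0, -0.06, 0.998, 0.0]
force: [-0.5, 0.1, 0.6]
opening: 0.0004
grasp_force: 0.0
```

```bash
python3 - <<'E'
from h import *
rel([.53,-.24,.27],187)
s=r.sense();p,T=camT('wrist',s);im=camera('wrist');cv2.imwrite('pics/w1.png',im);np.save('w1.npy',T)
s=r.sense();print(s['time_s'],s['tool_pos'],s['qvel'],s['opening'])
E
```

```text
yaw -173.07 turn -0.07 after turn mm [-5.6 11.8 -0.1] tilt [-0.0007  0.0003 -1.    ]
2.15 [ 0.5271 -0.2555  0.2695] [ 0.0486 -0.0508  0.0843  0.0048 -0.0327  0.0602] 0.0002021404094897827
```

View pics/w1.png

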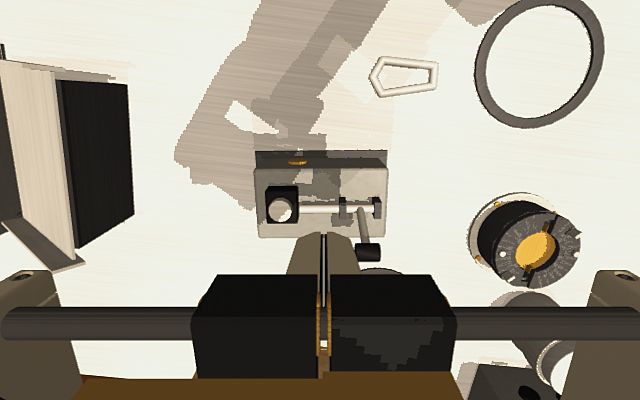

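The wrist view shows the button top at (280,210), the hinge posts at (342,209) and (377,208), and the upright lever's grip at (368,252).

```bash
python3 - <<'E'
from h import *
T=np.load('w1.npy')
B=p2w('wrist',280,210,.106,T);a=p2w('wrist',342,209,.084,T);b=p2w('wrist',377,208,.084,T)
print(B,a,b,p2w('wrist',368,252,.156,T))
c=[p2w('wrist',*q,.07,T) for q in((258,168),(386,168),(385,238),(259,238))];print(c,np.mean(c,0))
rel([B[0],B[1],.115],186.93)
E
```

```text
[ 0.568  -0.2955  0.106 ] [ 0.5663 -0.2259  0.084 ] [ 0.5601 -0.1855  0.084 ] [ 0.5821 -0.2022  0.156 ]
[array([ 0.5326, -0.3289,  0.07  ]), array([ 0.5146, -0.1803,  0.07  ]), array([ 0.6027, -0.1657,  0.07  ]), array([ 0.6217, -0.3221,  0.07  ])] [ 0.5679 -0.2493  0.07  ]
yaw -173.13 turn -0.06 after turn mm [-35.7 -44.6 154.5] tilt [-0.0002 -0.0009 -1.    ]
```

Request:
servo_tool:
  commands:
    - [-1,[-18,-24,30],0]
    - [-1,[-18,-24,45],0]
    - [-1,[0,0,45],0]
    - [-1,[0,0,34],0]
    - [-1,[0,0,7],0]
    - [-1,[0,0,5],0]
    - [-1,[0,0,4],0]
    - [-1,[0,0,0],0]

```text
time_s: 3.15
tool_pos: [0.5675, -0.2935, 0.1016]
ee_rot: [0.001, -0.061, 0.998, -0.0]
force: [-1.7, 1.2, 4.2]
opening: 0.0006
grasp_force: 1.9
```

Request:
servo_tool:
  commands:
    - [-1,[0,0,2],0]
    - [-1,[0,0,0],0]
    - [-1,[0,0,0],0]

```text
time_s: 3.52
tool_pos: [0.5675, -0.2935, 0.1001]
ee_rot: [0.001, -0.061, 0.998, -0.0]
force: [-3.2, 2.9, 11.7]
opening: 0.0007
grasp_force: 5.9
```

Request:
servo_tool:
  commands:
    - [-1,[0,0,-30],0]
    - [-1,[0,0,-50],0]
    - [0,[23,30,0],0]
    - [0,[23,30,0],0]
    - [0,[23,29,0],0]
    - [0,[0,0,0],0]
    - [0,[0,0,0],0]

```text
time_s: 4.4
tool_pos: [0.4884, -0.2139, 0.179]
ee_rot: [0.001, -0.061, 0.998, -0.0]
force: [-1.0, -0.1, -0.0]
opening: 0.0445
grasp_force: 0.0
```

```bash
python3 - <<'E'
from h import *
s=r.sense();p,T=camT('wrist',s);im=camera('wrist');cv2.imwrite('pics/w2.png',im[100:400]);np.save('w2.npy',T)
print(s['time_s'],s['tool_pos'],s['opening'],w2p('wrist',[.488,-.2135,.084],T))
E
```

```text
4.4 [ 0.4884 -0.2139  0.179 ] 0.04453173917906375 [324.4115 196.5037]
```

View pics/w2.png

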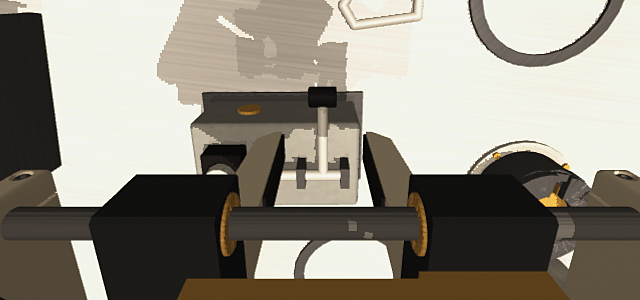

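The lever is down, with its grip at (322,197) in the full frame. I predicted (324,197), so it lies between the fingers and I descend.

Request:
servo_tool:
  commands:
    - [0,[0,-1,35],0]
    - [0,[0,0,45],0]
    - [0,[0,0,34],0]
    - [0,[0,0,0],0]
    - [-0.7,[0,0,0],0]
    - [-0.7,[0,0,0],0]
    - [-0.7,[0,0,0],0]
    - [-0.7,[0,0,0],0]
  grip_force: 6

```text
time_s: 5.45
tool_pos: [0.4885, -0.215, 0.0656]
ee_rot: [0.001, -0.061, 0.998, -0.001]
force: [-0.1, -3.7, 6.0]
opening: 0.0235
grasp_force: 6.0
```

Request:
servo_tool:
  commands:
    - [-0.7,[-2.6,0,-19.4],0]
    - [-0.7,[-7.4,0,-18.1],0]
    - [-0.7,[-12,0,-15.5],0]
    - [-0.7,[-15.5,0,-12],0]
    - [-0.7,[-18.1,0,-7.4],0]
    - [-0.7,[-19.4,0,-2.6],0]
    - [-0.7,[-19.4,0,2.6],0]
    - [-0.7,[0,0,0],0]

```text
time_s: 6.45
tool_pos: [0.5827, -0.2029, 0.1374]
ee_rot: [0.001, -0.061, 0.998, -0.0]
force: [1.5, -2.3, 5.4]
opening: 0.0242
grasp_force: 6.0
```

Request:
servo_tool:
  commands:
    - [-0.2,[0,0,0],0]
    - [-0.2,[0,0,0],0]
    - [-0.2,[0,0,0],0]
    - [-0.2,[0,0,-10],0]
    - [-0.2,[0,0,-40],0]
    - [0,[0,0,-50],0]
    - [0,[0,0,-20],0]
    - [0,[0,0,0],0]

```text
time_s: 7.45
tool_pos: [0.582, -0.2031, 0.2589]
ee_rot: [0.001, -0.061, 0.998, -0.001]
force: [0.3, 0.5, -0.5]
opening: 0.0468
grasp_force: 0.0
```

```bash
python3 - <<'E'
from h import *
cv2.imwrite('pics/w3.png',camera('top')[160:235,380:480].repeat(4,0).repeat(4,1))
rel([.537,.272,.19],243.4)
s=r.sense();print(s['joints'])
E
```

```text
yaw -173.0 turn -56.4 after turn mm [-404.7  252.4   67.2] tilt [ 0.0007 -0.0003 -1.    ]
[-0.4112  0.4375  1.4262  0.      1.2772 -2.1042]
```

View pics/w3.png

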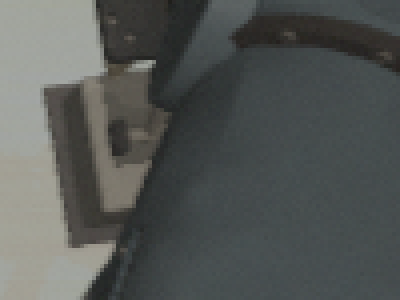

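Request:
servo_tool:
  commands:
    - [0,[0,0,0],-9.4]
    - [0,[0,0,0],-9.4]
    - [0,[0,0,0],-9.4]
    - [0,[0,0,0],-9.4]
    - [0,[0,0,0],-9.4]
    - [0,[0,0,0],-9.4]

```text
time_s: 8.25
tool_pos: [0.5954, -0.1548, 0.2516]
ee_rot: [-0.024, -0.486, 0.873, -0.023]
force: [-0.5, 0.2, 0.6]
opening: 0.0463
grasp_force: 0.0
```

Request:
servo_tool:
  commands:
    - [0,[-50,31,0],0]
    - [0,[-50,31,0],0]
    - [0,[-50,31,0],0]
    - [0,[-50,31,0],0]
    - [0,[-50,31,0],0]
    - [0,[-50,31,0],0]
    - [0,[-50,31,25],0]
    - [0,[-50,31,25],0]

```text
time_s: 9.25
tool_pos: [0.5934, 0.3116, 0.1727]
ee_rot: [-0.024, -0.487, 0.873, -0.023]
force: [1.1, 0.4, -0.0]
opening: 0.046
grasp_force: 0.0
```

Request:
servo_tool:
  commands:
    - [0.2,[-5,4,15],0]
    - [0.2,[0,0,0],0]
    - [0.2,[0,0,0],0]

```text
time_s: 9.62
tool_pos: [0.5937, 0.3142, 0.1603]
ee_rot: [-0.023, -0.486, 0.873, -0.023]
force: [0.9, -0.6, 0.8]
opening: 0.056
grasp_force: 0.0
```

```bash
python3 - <<'E'
from h import *
s=r.sense();p,T=camT('wrist',s);im=camera('wrist');np.save('w4.npy',T)
t=camera('top');cv2.imwrite('pics/t4.png',t)
print(s['time_s'],s['tool_pos'],w2p('wrist',[.5374,.2725,.04],T))
o=np.zeros((600,640,3),np.uint8);o[:300]=im[0:300];o[300:560,:360]=cv2.resize(t[165:230,385:475],None,fx=4,fy=4,interpolation=2)
cv2.imwrite('pics/w4.png',o)
E
```

```text
9.625 [0.5937 0.3142 0.1603] [354.6947 125.9276]
```

View pics/w4.png

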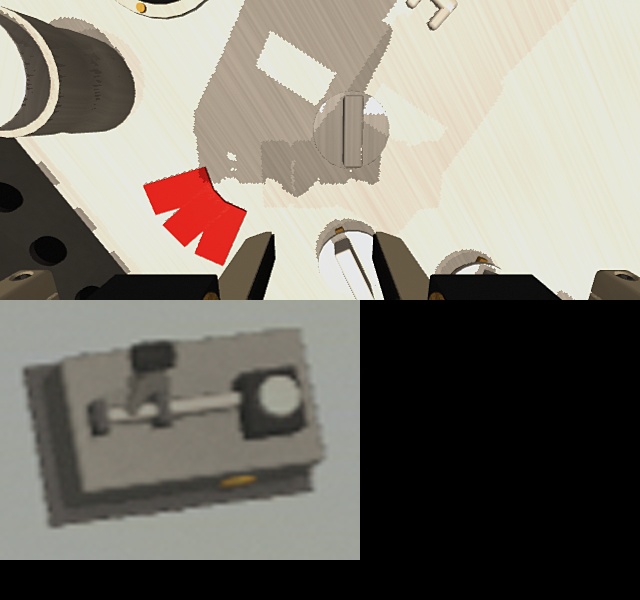

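The lower crop shows the lever standing up again, so the trip test is done. The cap meant is at about (352,130) in the wrist view. The tool now leans about 4°, because the turn ran into joint 6's limit. I check the joints before mending that.

```bash
python3 - <<'E'
from h import *
s=r.sense();m=quat(s['ee_rot']).as_matrix();print(s['joints'],np.degrees(s['joints']));print(m)
rel([.48,-.147,.28],-90)
E
```

```text
[ 0.4382  0.6513  1.321  -0.0532  1.2107 -2.1285] [  25.1051   37.3144   75.6884   -3.0489   69.3678 -121.9541]
[[-0.5266 -0.85   -0.0159]
 [-0.8479  0.5265 -0.0624]
 [ 0.0614 -0.0194 -0.9979]]
yaw -121.84 turn -31.84 after turn mm [ 461.3  113.9 -119.3] tilt [-0.0159 -0.0624 -0.9979]
```

Request:
servo_tool:
  commands:
    - [0,[0,0,-30],10.6]
    - [0,[0,0,-30],10.6]
    - [0,[0,0,-30],10.6]
    - [0,[0,0,0],10.6]
    - [0,[0,0,0],10.6]
    - [0,[0,0,0],10.6]
    - [0,[0,0,0],10.6]
    - [0,[0,0,0],10.6]

```text
time_s: 10.72
tool_pos: [0.5951, 0.3203, 0.2504]
ee_rot: [-0.001, 0.233, 0.972, -0.032]
force: [-0.1, 0.8, 0.6]
opening: 0.0467
grasp_force: 0.0
```

Request:
servo_tool:
  commands:
    - [0,[0,0,0],10.6]
    - [0,[0,0,0],10.6]
    - [0,[0,0,0],10.6]
    - [0,[0,0,0],10.6]
    - [0,[0,0,0],10.6]
    - [0,[0,0,0],10.6]
    - [0,[0,0,0],10.6]
    - [0,[0,0,0],10.6]

```text
time_s: 11.72
tool_pos: [0.5951, 0.3202, 0.2504]
ee_rot: [0.021, 0.827, 0.561, -0.024]
force: [-0.1, 0.7, 0.1]
opening: 0.0465
grasp_force: 0.0
```

```bash
python3 - <<'E'
from h import *
s=r.sense();m=quat(s['ee_rot']).as_matrix();print(s['time_s'],s['tool_pos'],np.degrees(s['joints']));print(m)
print(m.T@(np.array([.48,-.13,.26])-s['tool_pos'])*1000)
E
```

```text
11.725 [0.5951 0.3202 0.2504] [25.506  33.4957 69.4449 -2.8826 79.4465 47.8288]
[[ 0.3698  0.929  -0.0161]
 [ 0.9269 -0.3701 -0.0624]
 [-0.0639  0.0082 -0.9979]]
[-460.5195   59.7671   20.3647]
```

Request:
servo_tool:
  commands:
    - [0,[-57.5,7.5,2.5],0]
    - [0,[-57.5,7.5,2.5],0]
    - [0,[-57.5,7.5,2.5],0]
    - [0,[-57.5,7.5,2.5],0]
    - [0,[-57.5,7.5,2.5],0]
    - [0,[-57.5,7.5,2.5],0]
    - [0,[-57.5,7.5,2.5],0]
    - [0,[-57.5,7.5,2.5],0]

```text
time_s: 12.72
tool_pos: [0.4824, -0.1319, 0.2608]
ee_rot: [0.022, 0.826, 0.563, -0.024]
force: [0.6, -0.3, -0.7]
opening: 0.0465
grasp_force: 0.0
```

Request:
servo_tool:
  commands:
    - [0,[0,0,0],10.6]
    - [0,[0,0,0],10.6]
    - [0,[0,0,0],10.6]
    - [0,[0,0,0],10.6]
    - [0,[0,0,0],10.6]
    - [0,[0,0,0],10.6]
    - [0,[0,0,0],10.6]
    - [0,[0,0,0],10.6]

```text
time_s: 13.72
tool_pos: [0.483, -0.1302, 0.2606]
ee_rot: [0.033, 0.989, -0.144, -0.003]
force: [-0.1, -0.3, 0.3]
opening: 0.0463
grasp_force: 0.0
```

Request:
servo_tool:
  commands:
    - [0,[0,0,0],10.6]
    - [0,[0,0,0],10.6]
    - [0,[0,0,0],10.6]
    - [0,[0,0,0],10.6]
    - [0,[0,0,0],10.6]

```text
time_s: 14.35
tool_pos: [0.483, -0.1302, 0.2606]
ee_rot: [0.031, 0.821, -0.57, 0.012]
force: [0.1, 0.4, 0.6]
opening: 0.0463
grasp_force: 0.0
```

```bash
python3 - <<'E'
from h import *
s=r.sense();m=quat(s['ee_rot']).as_matrix();print(s['time_s'],s['tool_pos'],np.degrees(s['joints']));print(m)
E
```

```text
14.35 [ 0.483  -0.1302  0.2606] [-18.3398  12.4449  98.8665  -4.0196  68.4521 142.6689]
[[ 0.35   -0.9366 -0.0158]
 [-0.9352 -0.3484 -0.0634]
 [ 0.0539  0.037  -0.9979]]
```

Request:
servo_tool:
  commands:
    - [0,[0,0,0],10.6]
    - [0,[0,0,0],10.6]
    - [0,[0,0,0],6]
    - [0,[0,0,0],0]
    - [0,[0,0,0],0]

```text
time_s: 14.98
tool_pos: [0.4762, -0.1482, 0.2612]
ee_rot: [-0.016, -0.677, 0.735, -0.012]
force: [0.0, -0.8, 1.4]
opening: 0.0468
grasp_force: 0.0
```

```bash
python3 - <<'E'
from h import *
s=r.sense();m=quat(s['ee_rot']).as_matrix();print(s['time_s'],s['tool_pos'],np.degrees(s['joints']));print(m)
E
```

```text
14.975 [ 0.4762 -0.1482  0.2612] [-21.3703  12.0919  99.1698  -2.4365  68.3112 164.2276]
[[-0.0819 -0.9966 -0.0072]
 [-0.9958  0.0821 -0.0396]
 [ 0.0401  0.0039 -0.9992]]
```

Request:
servo_tool:
  commands:
    - [0,[-30,0,0],4]
    - [0,[0,0,0],0]
    - [0,[0,0,0],0]

```text
time_s: 15.35
tool_pos: [0.4686, -0.1435, 0.2598]
ee_rot: [-0.0, -0.666, 0.746, -0.005]
force: [-0.3, 0.1, -0.3]
opening: 0.0469
grasp_force: 0.0
```

```bash
python3 - <<'E'
from h import *
s=r.sense();m=quat(s['ee_rot']).as_matrix();print(s['time_s'],s['tool_pos'],np.degrees(s['joints']));print(m)
E
```

```text
15.35 [ 0.4686 -0.1435  0.2598] [-22.3347  11.0925 100.5816  -0.2645  67.8265 164.2381]
[[-0.1128 -0.9936  0.0064]
 [-0.9936  0.1127 -0.0073]
 [ 0.0065 -0.0072 -1.    ]]
```

```bash
python3 - <<'E'
from h import *
T=np.load('w4.npy')
im=cv2.imread('pics/w4.png')[:300]
a=p2w('wrist',354,95.5,.058,T);b=p2w('wrist',352.5,166,.058,T);print(a,b,(a+b)/2,np.degrees(np.arctan2(*(b-a)[1::-1])))
print('disc',p2w('wrist',351,131,.026,T))
s=r.sense();m=quat(s['ee_rot']).as_matrix()
rel([.537,.272,.19],63)
# socket entry / fins from w1
T=np.load('w1.npy')
im=cv2.imread('pics/w1.png')
c=cv2.resize(im[185:295,460:590],None,fx=5,fy=5,interpolation=2);cv2.imwrite('pics/s1.png',c)
E
```

```text
[0.5265 0.2501 0.058 ] [0.557  0.2995 0.058 ] [0.5418 0.2748 0.058 ] 58.22744428981586
disc [0.542  0.2755 0.026 ]
yaw -96.48 turn -159.48 after turn mm [ 401.3 -127.7   69.8] tilt [ 0.0064 -0.0073 -1.    ]
```

View pics/s1.png

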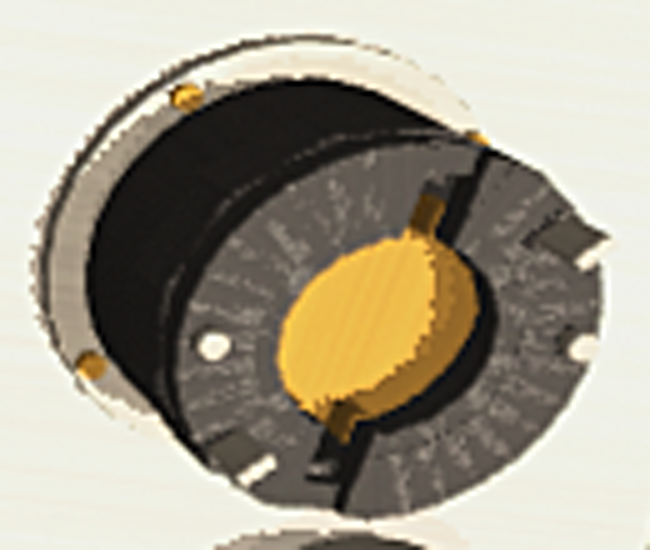

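Request:
servo_tool:
  commands:
    - [0,[0,0,0],-10.4]
    - [0,[0,0,0],-10.4]
    - [0,[0,0,0],-10.4]
    - [0,[0,0,0],-10.4]
    - [0,[0,0,0],-10.4]
    - [0,[0,0,0],-10.4]
    - [0,[0,0,0],-10.4]
    - [0,[0,0,0],-10.4]

```text
time_s: 16.35
tool_pos: [0.4686, -0.1435, 0.2597]
ee_rot: [0.003, 0.994, -0.113, 0.004]
force: [-0.2, 0.5, -0.1]
opening: 0.0466
grasp_force: 0.0
```

Request:
servo_tool:
  commands:
    - [0,[0,0,0],-10.4]
    - [0,[0,0,0],-10.4]
    - [0,[0,0,0],-10.4]
    - [0,[0,0,0],-10.4]
    - [0,[0,0,0],-10.4]
    - [0,[0,0,0],-10.4]
    - [0,[0,0,0],-9]
    - [0,[0,0,0],0]

```text
time_s: 17.35
tool_pos: [0.4686, -0.1435, 0.2597]
ee_rot: [0.005, 0.874, 0.485, 0.001]
force: [0.2, -0.1, 1.0]
opening: 0.0469
grasp_force: 0.0
```

```bash
python3 - <<'E'
from h import *
s=r.sense();m=quat(s['ee_rot']).as_matrix();print(s['time_s'],s['tool_pos'],np.degrees(s['joints']))
rel([.541,.2745,.16],58.2)
T=np.load('w1.npy')
f=lambda x,y,z:p2w('wrist',460+(x+.5)/5-.5,185+(y+.5)/5-.5,z,T)
for n,q1,q2,z in(('studs',(212,345),(588,345),.060),('finouterTops',(255,470),(597,247),.072),('slots bottoms',(430,215),(335,425),.04)):
    a,b=f(*q1,z),f(*q2,z);d=b-a;print(n,a,b,(a+b)/2,np.degrees(np.arctan2(d[1],d[0])),np.linalg.norm(d))
E
```

```text
17.35 [ 0.4686 -0.1435  0.2597] [-22.346   11.1072 100.5875  -0.2465  67.8237   9.7043]
yaw 58.04 turn -0.16 after turn mm [ 393.5 -158.7   99.7] tilt [ 0.0063 -0.0069 -1.    ]
studs [ 0.6106 -0.0076  0.06  ] [0.5987 0.0898 0.06  ] [0.6046 0.0411 0.06  ] 96.91978924858081 0.0981154397817303
finouterTops [0.6389 0.0055 0.072 ] [0.5676 0.0713 0.072 ] [0.6032 0.0384 0.072 ] 137.2585572889428 0.09704910322141683
slots bottoms [0.5748 0.053  0.04  ] [0.6394 0.047  0.04  ] [0.6071 0.05   0.04  ] -5.261075036871632 0.06481045028185997
```

Request:
servo_tool:
  commands:
    - [0.3,[45,3.5,10],0]
    - [0.3,[45,3.5,12],0]
    - [0.3,[45,3.5,13],0]
    - [0.3,[45,3.5,13],0]
    - [0.3,[47,3.5,12],0]
    - [0.3,[0,0,0],0]
    - [0.3,[0,0,0],0]

```text
time_s: 18.23
tool_pos: [0.6035, 0.0392, 0.1993]
ee_rot: [0.004, 0.875, 0.485, 0.001]
force: [-0.3, 0.0, -0.4]
opening: 0.0602
grasp_force: 0.0
```

```bash
python3 - <<'E'
from h import *
s=r.sense();p,T=camT('wrist',s);cv2.imwrite('pics/sock.png',camera('wrist'));np.save('sock.npy',T)
print(s['time_s'],s['tool_pos'],w2p('wrist',[.604,.04,.058],T))
rel([.541,.2745,.16],58.2)
E
```

```text
18.225 [0.6035 0.0392 0.1993] [322.3517 180.25  ]
yaw 57.95 turn -0.25 after turn mm [ 167.4 -177.3   39.6] tilt [ 0.0065 -0.0067 -1.    ]
```

Request:
servo_tool:
  commands:
    - [0.3,[33.5,-35.5,0],0]
    - [0.3,[33.5,-35.5,0],0]
    - [0.3,[33.5,-35.5,5],0]
    - [0.3,[33.5,-35.5,10],0]
    - [0.3,[33.5,-35.3,15],0]
    - [0.3,[0,0,10],0]
    - [0.3,[0,0,0],0]

```text
time_s: 19.15
tool_pos: [0.542, 0.2739, 0.1573]
ee_rot: [0.004, 0.875, 0.485, 0.001]
force: [0.1, 0.4, -0.1]
opening: 0.0605
grasp_force: 0.0
```

```bash
python3 - <<'E'
from h import *
s=r.sense();p,T=camT('wrist',s);w=camera('wrist');cv2.imwrite('pics/capw.png',w);np.save('capw.npy',T)
u=w2p('wrist',[.541,.2745,.04],T)
print(s['time_s'],s['tool_pos'],u)
k=cv2.imread('pics/sock.png')
o=np.zeros((600,800,3),np.uint8)
o[:,:400]=cv2.resize(k[100:250,265:365],None,fx=4,fy=4,interpolation=2)
o[:,400:]=cv2.resize(w[115:265,275:375],None,fx=4,fy=4,interpolation=2)
cv2.imwrite('pics/both.png',o)
E
```

```text
19.15 [0.542  0.2739 0.1573] [321.196  187.8464]
```

View pics/both.png

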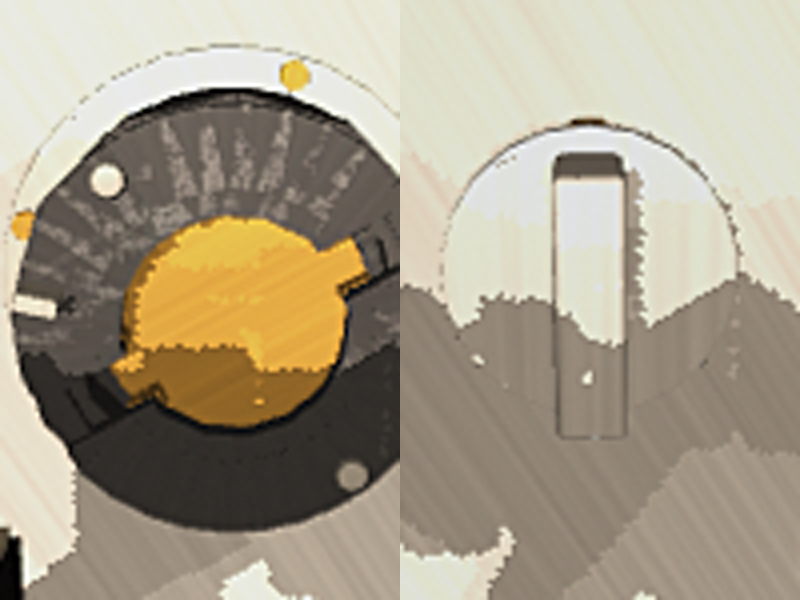

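Left, the socket: the studs are at (108,181) and (352,476) and the floor slots run along (350,262)–(130,375). Right, the cap: the bar's top face spans x 555–627, y 178–438, and is parallel to the tool.

```bash
python3 - <<'E'
from h import *
T=np.load('sock.npy')
f=lambda x,y,z,u0=265,v0=100:p2w('wrist',u0+(x+.5)/4-.5,v0+(y+.5)/4-.5,z,T)
a,b=f(108,181,.060),f(352,476,.060);d=b-a;print('studs',(a+b)/2,np.degrees(np.arctan2(d[1],d[0])),np.linalg.norm(d))
# floor slot ends mid
a,b=f(352,262,.04),f(128,375,.04);d=b-a;print('slots',(a+b)/2,np.degrees(np.arctan2(d[1],d[0])),np.linalg.norm(d))
T=np.load('capw.npy')
g=lambda x,y,z:f(x-400,y,z,275,115)
a,b=g(591,178,.058),g(591.5,438,.058);d=a-b;print('bar',(a+b)/2,np.degrees(np.arctan2(d[1],d[0])),np.linalg.norm(d))
c=(a+b)/2
print('disc',(g(443,270,.026)+g(740,270,.026))/2)
rel([c[0],c[1],.031],58)
E
```

```text
studs [0.6035 0.0375 0.06  ] -83.48963823685779 0.09672411040337568
slots [0.6038 0.0356 0.04  ] 175.35366084854022 0.06624515345490156
bar [0.5423 0.2747 0.058 ] 58.034392405145724 0.05891620561778047
disc [0.543  0.2752 0.026 ]
yaw 57.95 turn -0.05 after turn mm [  0.7  -0.7 126.8] tilt [ 0.0065 -0.0066 -1.    ]
```

Request:
servo_tool:
  commands:
    - [0.3,[0.7,-0.7,40],0]
    - [0.3,[0,0,50],0]
    - [0.3,[0,0,32],0]
    - [0.3,[0,0,4],0]
    - [0.3,[0,0,0],0]
    - [-1,[0,0,0],0]
    - [-1,[0,0,0],0]
    - [-1,[0,0,0],0]
  grip_force: 35

```text
time_s: 20.2
tool_pos: [0.5428, 0.2754, 0.032]
ee_rot: [0.004, 0.874, 0.485, 0.002]
force: [0.1, -0.3, -0.7]
opening: 0.0348
grasp_force: 0.0
```

Request:
servo_tool:
  commands:
    - [-1,[0,0,0],0]
    - [-1,[0,0,0],0]
    - [-1,[0,0,-20],0]
    - [-1,[0,0,-40],0]
    - [-1,[0,0,-40],0]
    - [-1,[0,0,-30],0]
    - [-1,[0,0,0],0]

```text
time_s: 21.08
tool_pos: [0.5429, 0.2766, 0.1645]
ee_rot: [0.005, 0.874, 0.485, 0.004]
force: [0.6, -0.6, -2.4]
opening: 0.0159
grasp_force: 35.0
```

```bash
python3 - <<'E'
from h import *
s=r.sense();print(s['time_s'],s['tool_pos'],s['opening'],s['force'])
rel([.603,.0375,.16],-3.1)
E
```

```text
21.075 [0.5429 0.2766 0.1645] 0.015902526383969953 [ 0.5738 -0.6088 -2.36  ]
yaw 58.06 turn 61.16 after turn mm [ 73.  235.5   4.5] tilt [ 0.0109 -0.0044 -0.9999]
```

Request:
servo_tool:
  commands:
    - [-1,[0,0,0],10.2]
    - [-1,[0,0,0],10.2]
    - [-1,[0,0,0],10.2]
    - [-1,[0,0,0],10.2]
    - [-1,[0,0,0],10.2]
    - [-1,[0,0,0],10.2]
    - [-1,[0,0,0],0]

```text
time_s: 21.95
tool_pos: [0.5413, 0.2758, 0.1604]
ee_rot: [0.003, 1.0, -0.027, 0.002]
force: [0.7, 0.2, -1.8]
opening: 0.0157
grasp_force: 35.0
```

Request:
servo_tool:
  commands:
    - [-1,[14.6,47.1,0],0]
    - [-1,[14.6,47.1,0],0]
    - [-1,[14.6,47.1,0],0]
    - [-1,[14.6,47.1,0],0]
    - [-1,[14.6,47.1,0],0]
    - [-1,[0,0,0],0]
    - [-1,[0,0,0],0]

```text
time_s: 22.82
tool_pos: [0.6014, 0.0372, 0.1628]
ee_rot: [0.003, 1.0, -0.026, 0.003]
force: [0.9, 0.3, -2.1]
opening: 0.0159
grasp_force: 35.0
```

```bash
python3 - <<'E'
from h import *
s=r.sense();print(s['time_s'],s['tool_pos'],s['opening'],s['force'],np.degrees(s['joints']))
rel([.6043,.0375,.09],-3.1)
E
```

```text
22.825 [0.6014 0.0372 0.1628] 0.01585646378541742 [ 0.8641  0.3406 -2.1081] [-0.7265 28.7742 89.8498 -0.3976 61.0666 92.4718]
yaw -3.01 turn 0.09 after turn mm [ 2.9 -0.5 72.8] tilt [ 0.0053 -0.0061 -1.    ]
```

Request:
servo_tool:
  commands:
    - [-1,[2.9,-0.5,30],0]
    - [-1,[0,0,30],0]
    - [-1,[0,0,7],0]
    - [-1,[0,0,4],0]
    - [-1,[0,0,4],0]
    - [-1,[0,0,0],0]

```text
time_s: 23.58
tool_pos: [0.6054, 0.0369, 0.0888]
ee_rot: [0.003, 1.0, -0.027, 0.004]
force: [-0.6, 0.3, -2.8]
opening: 0.0157
grasp_force: 35.0
```

Request:
servo_tool:
  commands:
    - [-1,[-1,0,4],0]
    - [-1,[0,0,3],0]
    - [-1,[0,0,0],0]

```text
time_s: 23.95
tool_pos: [0.6041, 0.0368, 0.0811]
ee_rot: [0.003, 1.0, -0.027, 0.003]
force: [0.3, 0.6, -1.9]
opening: 0.0158
grasp_force: 35.0
```

Request:
servo_tool:
  commands:
    - [-1,[0,0,4],0]
    - [-1,[0,0,3],0]
    - [-1,[0,0,2],0]
    - [-1,[0,0,0],0]
    - [-1,[0,0,0],0]

```text
time_s: 24.58
tool_pos: [0.6044, 0.0367, 0.0725]
ee_rot: [0.003, 1.0, -0.027, 0.003]
force: [0.3, 1.3, -2.1]
opening: 0.0157
grasp_force: 35.0
```

Request:
servo_tool:
  commands:
    - [-1,[0,0,1.5],0]
    - [-1,[0,0,1],0]
    - [-1,[0,0,0],0]

```text
time_s: 24.95
tool_pos: [0.6049, 0.0367, 0.0713]
ee_rot: [0.003, 1.0, -0.027, 0.004]
force: [-3.1, 0.1, 11.6]
opening: 0.0158
grasp_force: 35.0
```

Request:
servo_tool:
  commands:
    - [-1,[0,0,-0.4],5]
    - [-1,[0,0,0],8]
    - [-1,[0,0,0],8]
    - [-1,[0,0,0],8]
    - [-1,[0,0,0],6]
    - [-1,[0,0,0],3]
    - [-1,[0,0,0],0]
    - [-1,[0,0,0],0]

```text
time_s: 25.95
tool_pos: [0.6037, 0.0369, 0.0713]
ee_rot: [0.002, 0.936, -0.351, 0.003]
force: [-8.6, 0.4, 12.6]
opening: 0.016
grasp_force: 35.0
```

```bash
python3 - <<'E'
from h import *
s=r.sense();print(s['time_s'],s['tool_pos'],s['opening'],s['force'],s['ft_torque'],np.degrees(s['joints']))
rel([.6043,.0375,.0715],-43.2)
p,T=camT('wrist',s);w=camera('wrist');np.save('fin.npy',T);cv2.imwrite('pics/finfull.png',w)
t=camera('top');cv2.imwrite('pics/fintop.png',t);c=camera('scene');cv2.imwrite('pics/finscene.png',c)
print([w2p('wrist',[.6035,.0375,.07],T)])
o=np.zeros((560,800,3),np.uint8);o[:280,:400]=w[60:340,120:520];o[:280,400:]=w[60:340,120:520]
o[280:,:400]=cv2.resize(c[205:275,290:390],None,fx=4,fy=4,interpolation=2)
o[:280,400:]=cv2.resize(t[150:220,270:370],None,fx=4,fy=4,interpolation=2)
o[280:,400:]=cv2.resize(w[130:228,250:390],(400,280),interpolation=2)
cv2.imwrite('pics/fin.png',o)
E
```

```text
25.95 [0.6037 0.0369 0.0713] 0.015973157971459217 [-8.6114  0.4256 12.5651] [0.2368 1.9845 0.0654] [ -0.7513  35.806   92.8104  -0.4567  51.104  130.6673]
yaw -41.13 turn 2.07 after turn mm [ 0.  -0.9 -0.2] tilt [ 0.0048 -0.0063 -1.    ]
[array([321.242 , 245.2688])]
```

View pics/fin.png

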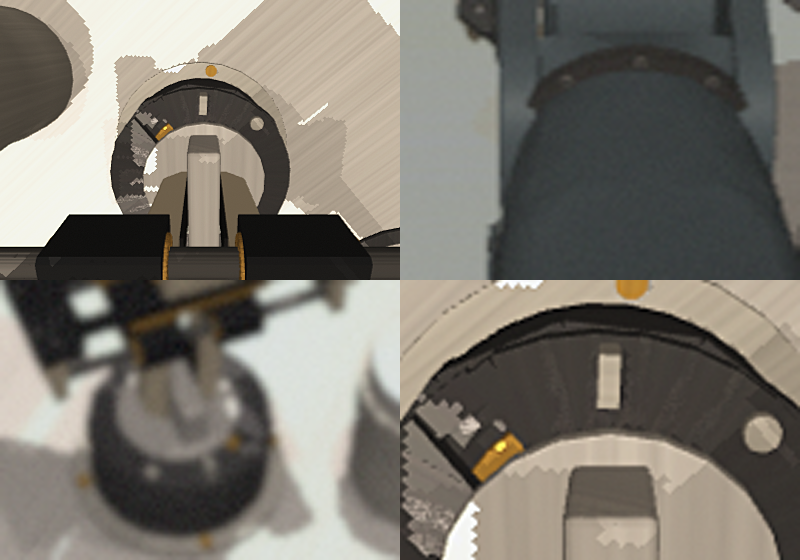

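```bash
python3 - <<'E'
from h import *
T=np.load('fin.npy');s=r.sense()
fin=p2w('wrist',323.2,165,.072,T);bar=p2w('wrist',323.9,213,.098,T);bar2=p2w('wrist',323.9,240,.098,T)
print(fin,bar,bar2)
for n,c in(('tcp',s['tool_pos'][:2]),('sock',[.6037,.0372])):
    for P in(fin,bar): d=P[:2]-c;print(n,np.degrees(np.arctan2(d[1],d[0])),np.linalg.norm(d))
d=bar-bar2;print(np.degrees(np.arctan2(d[1],d[0])))
d=fin-bar;print('bar end->fin',np.degrees(np.arctan2(d[1],d[0])))
E
```

```text
[0.6385 0.0054 0.072 ] [0.6251 0.0168 0.098 ] [0.6148 0.0258 0.098 ]
tcp -42.05018048515214 0.046930277659582444
tcp -43.139444465550696 0.029397749150467136
sock -42.406724323761736 0.047123247438204695
sock -43.699959654244 0.029596762590271202
-41.115287651626495
bar end->fin -40.225032839490495
```

Request:
servo_tool:
  commands:
    - [-1,[0,0,0],0.6]
    - [-1,[0,0,0],0]
    - [-1,[0,0,0],0]
    - [-1,[0,0,0],0]
    - [-1,[0,0,0],0]

```text
time_s: 26.72
tool_pos: [0.6036, 0.0369, 0.0713]
ee_rot: [0.002, 0.934, -0.356, 0.003]
force: [-7.5, -0.1, 13.1]
opening: 0.0153
grasp_force: 35.0
```

```bash
python3 - <<'E'
from h import *
s=r.sense();print(s['time_s'],s['tool_pos'],s['force'],s['ft_torque'],s['grasp_force'])
rel([.6037,.0369,.0713],-42)
from cell import workorder
print(workorder.hand_in())
E
```

```text
26.725 [0.6036 0.0369 0.0713] [-7.5448 -0.15   13.1147] [0.1902 1.9585 0.1291] 35.00425457954407
yaw -41.73 turn 0.27 after turn mm [ 0.  -0.1 -0. ] tilt [ 0.0047 -0.0063 -1.    ]
the job is handed in; nothing more can be done
None
```

The job was handed in at 26.7 s: the button tripped the lever and I set it back up (later top view shows it standing), and the cap is fully home, gripped and held at half turn, within about 1° of the fins and well short of the lock click.

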